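# Tip the hardware tray into the parts bin

### The arm

A 6-joint arm with a two-finger parallel gripper is mounted at the origin on the work surface. World frame = base frame: x ahead of the robot, y to its left, z up, the work surface at z = 0. Lengths are in m, angles in rad, forces in N, time in s.
With the tool pointing down it reaches from about 0.375 to 0.975 m from the base axis. Payload 3.8 kg.
Tool frame: the origin (TCP) lies on the centre line of the jaws, within the pads' length; the fingertips stand arm.tips_ahead ahead of it and the grasp point (between the pads) lies 2 mm behind it (arm.tips_ahead is the distance from the TCP to the fingertips, in m); z points along the fingers, y is the line along which they close (so a half turn about z gives the same grasp; the last joint's range is limited). The gripper opens to 85 mm and grips with 20 to 120 N. Pads are 22 mm wide; open, the fingers measure 114 mm over their backs; the gripper's body (76 mm by 85 mm) begins 54 mm behind the grasp point. The pads swing forward as they close: fully open they stand 13 mm farther back than shut.
Start: joints at [-1.21, 0.264, 1.604, -0, 1.274, -0.037], TCP at [0.261, -0.622, 0.248] pointing down, gripper open.
Joint ranges: [-2.63, 2.63], [-0.94, 2.18], [0.31, 2.57], [-1.31, 4.45], [0, 2.66], [-2.55, 2.55]. Speed limits (rad/s): [2.57, 2.57, 3.14, 3.14, 3.14, 3.14].

### API

Orientations are given as a rotation vector (axis times angle).
In Python, from bench import arm gives the robot as it stands. The module is installed in compiled form; this text tells all that it offers.
- The arm moves only by the tool servo_tool, never from a script. Its argument "targets" is a list that holds one entry, the list of rows, each a list of 5 numbers: the finger opening in mm, from 0 to 85.4, then the shift along the tool's x, y, z in mm, then the turn about the tool's z in degrees. A call has 1 to 12 rows; each row is the pose to reach, as a shift and turn from the pose commanded when the call began, along the tool's axes at that moment; what a row does not reach only later rows make up. A row lasts 1/8 s, in which the tool goes at most 62.5 mm and 10.7 degrees, less where a joint would pass 70% of its speed; a pose out of reach is approached as far as the arm can. A call with a gripper value outside its range is refused whole. The fingers move at their own pace and stop on an object; the grip force is fixed at half the most. Time passes only in rows, so rows that repeat a pose let the fingers close. It gives the time, the measured TCP pose, the force, the opening and the grip force at its end, in the units of the state.
- arm.observe(): the state, without advancing time (a new reading comes with each control period).
- arm.capture(name): name is "side" or "top" or "wrist"; returns a dict with "pixels" (480x640x3 uint8, red, green, blue), "depth" (480x640 float32, m along the optical axis (not along the pixel's ray), 0 where there is no reading), "fx", "fy", "cx", "cy" (pixels), "R" (3x3) and "t" (3): a world point X has camera coordinates R X + t. Camera axes: x right, y down, z forward; pixel columns grow to the right and rows downward; lengths in m; the calibration is good to about 2 mm. The wrist camera is an equidistant fisheye: a pixel r from the principal point sees the ray r / f radians off the axis. A picture is of the moment at which its call begins.
- arm.job_done(): hands the job in; it is judged then, once.
The state is a dict: "t": time; "qpos": joint angles; "joint_velocities": joint speeds; "joint_torque": joint torques, N m; "tool_pos": TCP position; "tcp_rot": TCP orientation; "ft_force": force on the tool from outside, world axes, zero at the start; "torque": the same for the moment, N m; "width": finger opening in m; "finger_force": force on a finger pad.
Only numpy, scipy, OpenCV 4.12 (cv2) and the standard library are available. Lean on these libraries where they do the work, as an engineer would, in place of code of your own. Each camera call takes 0.05 s, during which the arm holds its last target. There are 200 camera calls.

### The job

Slide the empty grey bin along the bench, in under the open lip of the tip-up tray, then raise the tray by its bar until all four steel parts have slid off into the bin. Let the tray gently back down flat, and slide the full bin over so that it stands squarely in the middle of the rubber mat. Keep the bin on the bench, never touch the steel parts with the gripper, and leave everything else on the bench where it is.

Things in the scene. Friction and masses are not known exactly. Their poses are not given: they have to be found in the camera images.
- stand: Dark steel stand of the tip-up tray, fixed, 202 mm wide (x), 220 deep (y). Origin on the bench straight below the hinge line, which runs along x, 100 mm up. The open lip is to -y, the lifting bar to +y. Legs and a cross plate begin at y = +25 mm: the bin fits under the lip up to there. Two hinge brackets reach forward to y = -8 mm, above 83 mm height, at x = -97 and +97 mm.
- tray (a joint): Tip angle of the tray: 0 = flat (resting), 1.0 = end stop, grows as the bar end is lifted. It swings freely and falls back under its weight (0.45 kg) when let go. The steel parts slide off between about 0.4 and 0.8 rad, depending on friction.
- tray_bar (a point): Middle of the tray's lifting bar: round, 10 mm thick, 116 mm long along the stand's x. Tray flat: at y = +270 mm in the stand's frame, 122 mm above the bench, 60 mm off the tray's end wall, on two 8 mm rods at x = -50 and +50 mm; free below. Moves in an arc about the hinge line (at 1.0 rad 339 mm up, y = +127 mm).
- tray_lip (a point): Middle of the open lip edge (floor top) of the aluminium tray: 20 mm in front (-y of the stand) of the hinge line, 106 mm above the bench when flat, about 86 mm at full tip. The tray is 178 mm wide (x), 230 long (y), 34 deep, walls 4 mm on three sides, none at the lip.
- bin: Open grey plastic bin, outside 230 mm (x) by 190 (y) by 70 high, walls 5 mm, 0.35 to 0.7 kg empty. Origin at the centre of its underside, z up. Steel handle on its -y side; its +y side goes under the lip. Well placed when its y runs along the stand's y and its origin is 75 mm in front (-y) of the stand's origin.
- bin_handle (a point): Middle of the bin's handle: round steel bar of 10 mm diameter, 116 mm long along the bin's x, at y = -140 mm in the bin's frame (45 mm off the wall), 55 mm above the bench, on two 8 mm rods at x = -54 and +54 mm; below it is free.
- mat: Flat black rubber mat on the bench, 320 mm (its x) by 270 mm (its y), flush, no step to slide over. Origin at its centre. The bin is well placed with its origin at the mat's centre and its y along the mat's y.
- angle: Steel angle bracket, 70 x 36 x 40 mm high (L section), lying in the tray at the start with its flat base down; origin at the centre of its underside, its length along its x; z up. 60 to 110 g.
- channel: Steel U channel piece, 64 x 36 x 28 mm, lying in the tray at the start with its flat base down; origin at the centre of its underside, its length along its x; z up. 60 to 110 g.
- tee: Steel T-section guide, 70 x 36 x 32 mm, lying in the tray at the start with its flat base down; origin at the centre of its underside, its length along its x; z up. 60 to 110 g.
- tube: Steel square tube offcut, 60 x 34 x 34 mm, lying in the tray at the start with its flat base down; origin at the centre of its underside, its length along its x; z up. 60 to 110 g.
- jar: Amber glass jar, 68 mm diameter, 90 mm high, beside the tray stand on the side away from the robot. Bystander, stands loose on the bench.
- can: Can, 70 mm diameter, 110 mm high, just beyond the mat as seen from the robot. Bystander, stands loose on the bench.
- bowl: Steel dog bowl, 150 mm diameter, 50 mm high. Bystander, stands loose on the bench.
- hammer: Hammer, about 300 mm long. Bystander, lies loose on the bench.
- wrench: Wrench, about 200 mm long, left of the tray's bar. Bystander, lies loose on the bench.
- padlock: Brass padlock, 110 x 55 x 30 mm. Bystander, lies loose on the bench.
Things that resemble listed ones, but are neither listed nor needed, are in the scene too. What is shaped like the tee but red is not meant.

How it is judged:
By the outcome, as a careful person would: the job done as asked, in the order asked, and still so for the second after the job is handed in, with the robot touching nothing.
It also fails if it takes over 66 s, if anything falls off the work surface, if the arm or the gripper's body presses on something with over 40 N, if the wrist force passes 120 N, or if a joint passes its speed limit or range.

## Working session

There is one attempt and no reset: what is moved stays moved. The work goes in short steps, Python scripts to look and compute and a tool call to move; the robot and the scene stay as the last step left them, time stands still between calls to the robot, and variables do not carry over. Pictures are saved under pics/ and viewed, at most 10 in all, crops included, and the job is handed in when it is done.

Besides the shell and the picture viewer there is one more tool, called after ">>>" by a JSON object that holds its "fn" and its "kwargs", one argument or row to a line. servo_tool: Moves the arm, as the interface text tells. Its arguments: {"type":"object","properties":{"targets":{"type":"array"}},"required":["targets"]}

```bash
mkdir -p pics
python3 - <<'E'
from bench import arm
import cv2,numpy as np
for n in("top","side"):
    c=arm.capture(n); np.savez(f"{n}0.npz",**c)
    cv2.imwrite(f"pics/{n}0.png",c["pixels"][:,:,::-1])
    print(n,c["fx"],c["cx"],c["cy"],c["R"].round(3).tolist(),c["t"])
s=arm.observe();print(s, arm.tips_ahead)
E
```

```text
top 558.8642681341696 320.4380191139058 238.02305762021282 [[0.003, -1.0, -0.005], [-0.987, -0.002, -0.162], [0.162, 0.006, -0.987]] [0.04692934 0.53697261 1.59607156]
side 522.3435980824755 324.87803848891105 229.46048139459023 [[-0.964, -0.266, -0.007], [-0.172, 0.642, -0.748], [0.204, -0.719, -0.664]] [0.50385028 0.12549866 1.164266  ]
{'t': 0.1, 'qpos': array([-1.20991015e+00,  2.64652452e-01,  1.60526638e+00, -1.71172036e-05,
        1.27369596e+00, -3.68963171e-02]), 'joint_velocities': array([-5.64113255e-04, -1.20349634e-03, -2.70118936e-03, -8.10694611e-05,
        3.14736006e-04,  8.54307361e-05]), 'joint_torque': array([ 5.51955200e-04, -5.16705537e+01, -3.68590844e+01, -7.80962750e-05,
        6.23043714e-03, -2.12920702e-05]), 'tool_pos': array([ 0.26124835, -0.62170237,  0.24708795]), 'tcp_rot': array([-3.07770474e+00, -6.20337851e-01,  5.37332431e-04]), 'ft_force': array([-0.26056212, -0.16183424,  0.15966571]), 'torque': array([ 7.37931602e-05,  7.55237620e-03, -2.64094346e-02]), 'finger_force': 0.0, 'width': 0.08548811754216093} 0.017
```

View pics/top0.png

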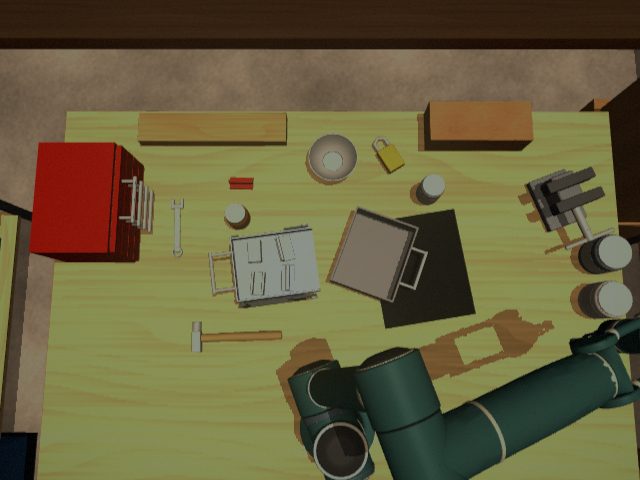

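View pics/side0.png

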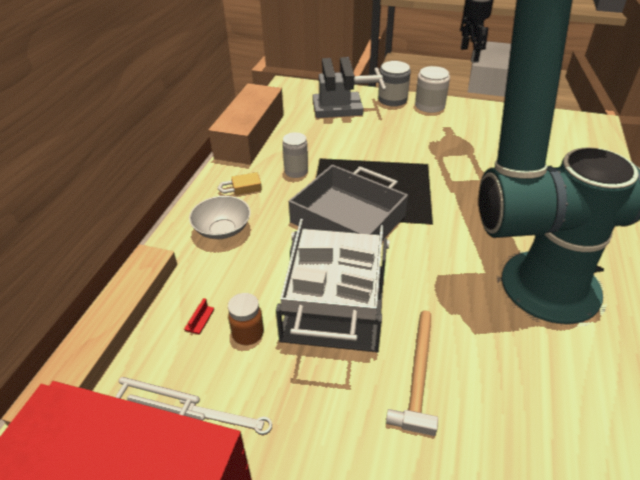

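The top view shows the bin at (375,253) with its handle at (415,270). The tip-up tray is at (275,265), its bar at (213,272) and the mat at (430,268).

Possible mix-ups:
- **Bars:** the bin handle (415,270), the tray bar (213,272) and the red cabinet's handles (140,200).
- **Tee:** the red tee at (241,183).
- **Mat:** shadows.

I choose the bar on the grey bin and the bar on the aluminium tray.

```bash
cat > h.py <<'E'
import numpy as np,cv2
def load(n): return dict(np.load(n))
def cloud(c):
    v,u=np.mgrid[:480,:640]; z=c["depth"]
    P=np.stack([(u-c["cx"])/c["fx"]*z,(v-c["cy"])/c["fy"]*z,z],-1)
    W=(P-c["t"])@c["R"]; W[z==0]=np.nan; return W
def onplane(c,uv,h):
    uv=np.atleast_2d(uv); d=np.c_[(uv[:,0]-c["cx"])/c["fx"],(uv[:,1]-c["cy"])/c["fy"],np.ones(len(uv))]@c["R"]
    o=-c["R"].T@c["t"]; return o+d*((h-o[2])/d[:,2])[:,None]
def hsv(c): return cv2.cvtColor(c["pixels"],cv2.COLOR_RGB2HSV)
def box(W): 
    r=cv2.minAreaRect(W[:,:2].astype(np.float32)); return np.round(r[0],4),np.round(r[1],4),round(r[2],2)
E
python3 - <<'E'
from h import *
for n in("top","side"):
    c=load(n+"0.npz");W=cloud(c);H=hsv(c);z=W[...,2];S,V=H[...,1],H[...,2]
    x,y=W[...,0],W[...,1]
    print(n,"bench z",np.nanmedian(z[(V>150)&(S>80)]), np.nanstd(z[(abs(z)<.02)&(V>150)]))
    m=((V<50)&(abs(z)<.012)&(x>.2)&(x<.9)&(y>-.6)&(y<0.1)).astype(np.uint8)
    m=cv2.morphologyEx(m,cv2.MORPH_OPEN,np.ones((5,5)))
    k,l,s,_=cv2.connectedComponentsWithStats(m); i=1+s[1:,4].argmax(); uv=np.argwhere(l==i)[:,::-1]
    print(" mat",box(onplane(c,uv,0)),s[i])
    a=cv2.approxPolyDP(cv2.convexHull(uv.astype(np.int32)),4,True)[:,0]; print("  corners",np.c_[a,onplane(c,a,0)[:,:2].round(3)].tolist())
    for nm,lo,hi,yl,yh in(("bin",.062,.08,-.3,.1),("hand",.045,.066,-.4,.1),("tray",.128,.15,-.05,.4),("bar",.112,.135,.2,.5)):
        q=(z>lo)&(z<hi)&(x>.4)&(x<.78)&(y>yl)&(y<yh)&(S<90)
        k,l,s,_=cv2.connectedComponentsWithStats(q.astype(np.uint8))
        for i in 1+np.argsort(-s[1:,4])[:3]:
            if s[i,4]>25: print(" ",nm,s[i].tolist(),box(W[l==i]),np.nanmedian(z[l==i]).round(4))
E
python3 -c "
import cv2
a=cv2.imread('pics/top0.png')[160:340,190:490];cv2.imwrite('pics/crop0.png',cv2.resize(a,None,fx=2.6,fy=2.6,interpolation=2))"
```

```text
top bench z nan nan
 mat (array([ 0.4559, -0.2484]), array([0.3161, 0.2681]), 9.5) [ 382  210   92  117 5937]
  corners [[473.0, 313.0, 0.321, -0.401], [385.0, 325.0, 0.286, -0.142], [382.0, 303.0, 0.35, -0.134], [405.0, 217.0, 0.609, -0.207], [453.0, 210.0, 0.631, -0.353]]
  bin [330, 206, 89, 79, 428] (array([ 0.4881, -0.1084]), array([0.1926, 0.2321]), 69.96) 0.0699
  bin [419, 186, 19, 15, 37] (array([ 0.6605, -0.2584]), array([0.0627, 0.0212]), 51.89) 0.0706
  hand [412, 247, 16, 38, 152] (array([ 0.4557, -0.2399]), array([0.1081, 0.0444]), 2.25) 0.0594
  hand [357, 209, 34, 13, 62] (array([ 0.607 , -0.1086]), array([0.1019, 0.0082]), 70.36) 0.0572
  hand [392, 221, 26, 26, 59] (array([ 0.562 , -0.2058]), array([0.0897, 0.0478]), 34.28) 0.0587
  tray [248, 240, 14, 23, 279] (array([0.4853, 0.2305]), array([0.0611, 0.0346]), 3.06) 0.1398
  tray [230, 227, 82, 55, 233] (array([0.4776, 0.1793]), array([0.1213, 0.2288]), 7.9) 0.1351
  tray [286, 265, 4, 17, 56] (array([0.4246, 0.1382]), array([0.0444, 0.0084]), 0.79) 0.137
  bar [208, 235, 50, 48, 259] (array([0.4736, 0.2904]), arra
[... 888 characters left out ...]
 0.0565
  hand [283, 152, 25, 15, 162] (array([ 0.6748, -0.2498]), array([0.0686, 0.0369]), 25.09) 0.0549
  tray [292, 266, 34, 22, 540] (array([0.4896, 0.2344]), array([0.0604, 0.038 ]), 4.32) 0.1402
  tray [280, 219, 68, 90, 520] (array([0.5215, 0.2134]), array([0.1107, 0.2621]), 36.41) 0.1351
  tray [298, 246, 35, 10, 302] (array([0.4974, 0.1636]), array([0.0693, 0.011 ]), 16.15) 0.1398
  bar [280, 261, 68, 78, 1025] (array([0.4649, 0.2769]), array([0.1255, 0.1671]), 6.9) 0.1254
  bar [336, 272, 21, 25, 324] (array([0.4163, 0.2234]), array([0.0402, 0.0349]), 85.77) 0.1245
  bar [292, 275, 34, 18, 265] (array([0.4898, 0.236 ]), array([0.061 , 0.0323]), 4.95) 0.1225
  return np.nanmean(a, axis, out=out, keepdims=keepdims)
  var = nanvar(a, axis=axis, dtype=dtype, out=out, ddof=ddof,
```

View pics/crop0.png

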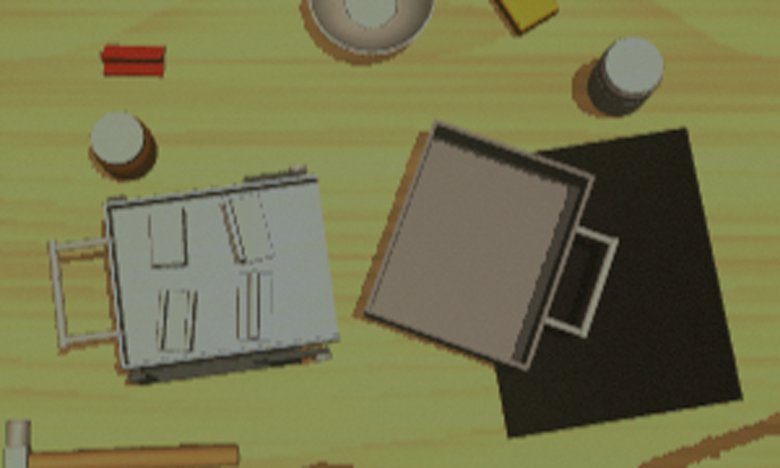

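The crop confirms the choice: bin handle at crop (595,280), tray bar at crop (57,295) and the mat at the right. Only the tee out on the bench, crop (135,60), is red, and it isn't needed. Next I refine the line fits.

```bash
cat >> h.py <<'E'
def line(P,ax): # fit line, angle of direction deg, mean
    vx,vy,px,py=cv2.fitLine(P[:,:2].astype(np.float32),cv2.DIST_HUBER,0,.005,.005).ravel()
    return round(float(np.degrees(np.arctan2(vy,vx))),2),round(float(px),4),round(float(py),4)
E
python3 - <<'E' 2>/dev/null
from h import *
for n in("top","side"):
    c=load(n+"0.npz");W=cloud(c);H=hsv(c);z=W[...,2];S,V=H[...,1],H[...,2];x,y=W[...,0],W[...,1]
    # stand
    q=((z>.095)&(z<.16)&(x>.35)&(x<.63)&(y>.0)&(y<.36)&(S<90)).astype(np.uint8)
    o=cv2.morphologyEx(q,cv2.MORPH_OPEN,np.ones((9,9)))
    print(n,"tray body",box(W[o>0]))
    th=np.radians(7); ys=np.array([-np.sin(th),np.cos(th)]); xs=np.array([np.cos(th),np.sin(th)])
    s=W[...,:2]@ys
    m=(q>0)&(z>.105)&(z<.14); smax=np.nanpercentile(s[m],99.5)
    b=m&(s>smax-.012)
    print(" bar",line(W[b],0),"ends",np.percentile(W[b][:,:2]@xs,[1,99]).round(4),"s",np.median(s[b]).round(4),"z",np.percentile(z[b],[5,50,95]).round(4),b.sum())
    # bin handle
    th=np.radians(-20); ys=np.array([-np.sin(th),np.cos(th)]); xs=np.array([np.cos(th),np.sin(th)])
    s=(W[...,:2]-[.488,-.108])@ys; t=(W[...,:2]-[.488,-.108])@xs
    b=(abs(s+.14)<.012)&(abs(t)<.07)&(z>.035)&(z<.075)
    P=W[b]; print(" handle",line(P,0),"s,t",np.median(s[b]).round(4),np.percentile(t[b],[1,99]).round(4),"z",np.percentile(z[b],[5,50,95]).round(4),b.sum())
    # mat edges
    m=((V<50)&(abs(z)<.012)&(x>.2)&(x<.9)&(y>-.6)&(y<0.1)).astype(np.uint8)
    m=cv2.morphologyEx(m,cv2.MORPH_OPEN,np.ones((3,3)))
    k,l,st,_=cv2.connectedComponentsWithStats(m); i=1+st[1:,4].argmax()
    ct=max(cv2.findContours((l==i).astype(np.uint8),0,1)[0],key=len)[:,0]
    G=onplane(c,ct,0)[:,:2]
    th=np.radians(8.5);R=np.array([[np.cos(th),np.sin(th)],[-np.sin(th),np.cos(th)]])
    g=G@R.T
    for a in(0,1):
        for sg in(-1,1):
            e=(g[:,a]*sg).max()*sg; k=abs(g[:,a]-e)<.008
            if k.sum()>15: print("  mat edge",a,sg,k.sum(),line(G[k],0), (G[k]@R.T).mean(0).round(4))
    # stereo ray check: bar ends
E
```

```text
top tray body (array([0.455 , 0.1755]), array([0.1909, 0.2301]), 7.84)
 bar (7.75, 0.425, 0.3469) ends [0.4085 0.5203] s 0.2924 z [0.1218 0.1263 0.1319] 149
 handle (-19.64, 0.4397, -0.2371) s,t -0.138 [-0.0581  0.0568] z [0.0535 0.0593 0.0657] 151
  mat edge 0 -1 91 (-80.59, 0.3029, -0.2838) [ 0.2576 -0.313 ]
  mat edge 0 1 58 (-80.83, 0.6186, -0.2744) [ 0.5713 -0.3628]
  mat edge 1 -1 100 (9.55, 0.471, -0.38) [ 0.4097 -0.4455]
  mat edge 1 1 29 (9.23, 0.3267, -0.136) [ 0.2938 -0.1831]
side tray body (array([0.4583, 0.1875]), array([0.1916, 0.2553]), 8.83)
 bar (6.83, 0.4257, 0.3515) ends [0.4118 0.5235] s 0.2969 z [0.1217 0.1261 0.129 ] 369
 handle (-20.16, 0.4433, -0.2333) s,t -0.133 [-0.055   0.0597] z [0.0536 0.0585 0.0623] 149
  mat edge 0 -1 56 (-80.15, 0.3037, -0.2545) [ 0.2631 -0.3069]
  mat edge 1 -1 88 (9.53, 0.4621, -0.3757) [ 0.4015 -0.4399]
  mat edge 1 1 29 (13.5, 0.3256, -0.1421) [ 0.3    -0.1893]
```

```bash
cat >> h.py <<'E'
from scipy.spatial.transform import Rotation as Ro
def go(arm,xyz,yaw): # shift in tool mm, turn deg so that tool y lies along direction (-sin yaw, cos yaw) (mod 180)
    s=arm.observe();R=Ro.from_rotvec(s["tcp_rot"]).as_matrix()
    d=R.T@(np.array(xyz)-s["tool_pos"])*1e3
    k=np.radians(yaw);w=R.T@np.array([-np.sin(k),np.cos(k),0]); a=np.degrees(np.arctan2(-w[0],w[1]))
    a=(a+90)%180-90
    print("shift",d.round(1),"turn",round(a,1),"| t",round(s["t"],2),"pos",s["tool_pos"].round(4),"tool y",R[:,1].round(3),"z",R[:,2].round(3),"q6",s["qpos"].round(2),"F",s["ft_force"].round(1),"w",round(s["width"],4))
E
python3 - <<'E'
from h import *
from bench import arm
go(arm,(.4405,-.2375,.16),-20)
E
```

```text
shift [ 314.1 -284.6   87.7] turn 42.8 | t 0.1 pos [ 0.2612 -0.6217  0.2471] tool y [ 0.387 -0.922 -0.002] z [-0.001  0.002 -1.   ] q6 [-1.21  0.26  1.61 -0.    1.27 -0.04] F [-0.3 -0.2  0.2] w 0.0855
```

>>> {"fn": "servo_tool", "kwargs": {
  "targets": [
    [[40,40,-36,10,6],[40,85,-77,20,12],[40,130,-118,35,18],[40,175,-159,50,25],[40,220,-200,65,32],[40,265,-240,78,38],[40,300,-272,85,42],[40,314,-284,87,43],[40,314,-284,87,43],[40,314,-284,87,43]]
  ]
}}

```text
t: 1.35
tool_pos: [0.4407, -0.2394, 0.1613]
tcp_rot: [3.092, -0.551, -0.0]
ft_force: [0.3, 0.5, 0.7]
width: 0.0401
finger_force: 0.0
```

Run:
```python
from h import *
from bench import arm
go(arm,(.4405,-.2375,.053),-20)
c=arm.capture("wrist");np.savez("w1.npz",**c);cv2.imwrite("pics/w1.png",c["pixels"][:,:,::-1]);print(c["fx"],c["cx"],c["cy"])
```

```text
shift [ -0.9  -1.8 108.3] turn -0.2 | t 1.35 pos [ 0.4407 -0.2394  0.1613] tool y [-0.345 -0.939  0.   ] z [-0. -0. -1.] q6 [-0.55  0.01  2.06 -0.    1.07  1.38] F [0.3 0.5 0.7] w 0.0401
371.64829954431775 323.86764201303714 242.967089332534
```

View pics/w1.png

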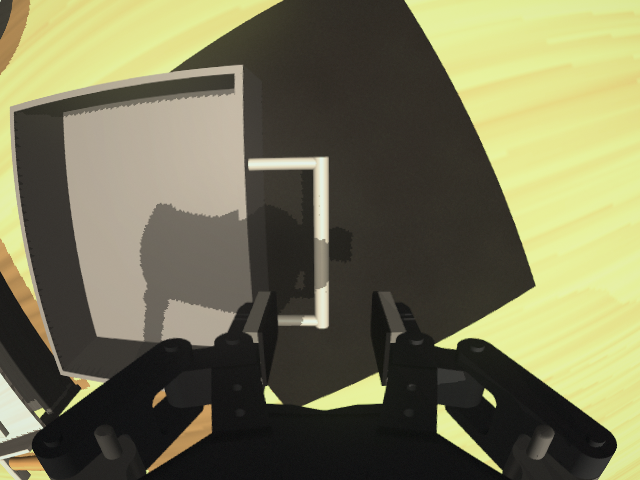

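The wrist view shows the handle bar running from (321,160) to (321,325), midway between the fingers in x.

```bash
cat >> h.py <<'E'
def fray(c,uv,h):
    uv=np.atleast_2d(uv).astype(float); dx=(uv[:,0]-c["cx"])/c["fx"];dy=(uv[:,1]-c["cy"])/c["fy"];r=np.hypot(dx,dy)+1e-9
    d=np.c_[dx/r*np.sin(r),dy/r*np.sin(r),np.cos(r)]@c["R"];o=-c["R"].T@c["t"]
    return o+d*((h-o[2])/d[:,2])[:,None]
def fcloud(c):
    v,u=np.mgrid[:480,:640]; dx=(u-c["cx"])/c["fx"];dy=(v-c["cy"])/c["fy"];r=np.hypot(dx,dy)+1e-9;z=c["depth"]
    s=np.tan(r)/r; P=np.stack([dx*s*z,dy*s*z,z],-1); W=(P-c["t"])@c["R"]; W[z==0]=np.nan; return W
E
python3 - <<'E'
from h import *
c=load("w1.npz")
E=fray(c,[(321,157),(321,328),(320,243)],.055);print(E.round(4),(E[0]+E[1])/2,np.linalg.norm(E[0]-E[1]))
print(line(E[:2],0)); W=fcloud(c);print(W[200:280:20,321],c["depth"][240,321])
E
```

```text
[[ 0.4971 -0.2572  0.055 ]
 [ 0.3857 -0.2159  0.055 ]
 [ 0.4451 -0.2373  0.055 ]] [ 0.44139557 -0.23657886  0.055     ] 0.11887964636973299
(-20.33, 0.4414, -0.2366)
[[ 0.47243838 -0.24815289  0.06094843]
 [ 0.4604232  -0.24370384  0.06044365]
 [ 0.44833907 -0.23923386  0.0609936 ]
 [ 0.43592672 -0.23463826  0.06150653]] 0.23589978
```

>>> {"fn": "servo_tool", "kwargs": {
  "targets": [
    [[40,0,-2.5,35,0],[40,0,-2.5,70,0],[40,0,-2.5,95,0],[40,0,-2.5,106,0],[40,0,-2.5,108,0],[40,0,-2.5,108,0],[0,0,-2.5,108,0],[0,0,-2.5,108,0],[0,0,-2.5,108,0],[0,0,-2.5,108,0]]
  ]
}}

```text
t: 2.65
tool_pos: [0.4425, -0.2371, 0.0544]
tcp_rot: [3.092, -0.55, 0.002]
ft_force: [-2.0, -1.0, 5.6]
width: 0.0079
finger_force: 58.6
```

Run:
```python
from h import *
from bench import arm
go(arm,(.4914,-.1321,.0535),7.6)
```

```text
shift [   9.7 -115.4    0.9] turn -27.8 | t 2.65 pos [ 0.4425 -0.2371  0.0544] tool y [-0.345 -0.939  0.001] z [ 0.001 -0.001 -1.   ] q6 [-0.54  0.15  2.14 -0.    0.85  1.38] F [-2.  -1.   5.6] w 0.0079
```

>>> {"fn": "servo_tool", "kwargs": {
  "targets": [
    [[0,0,0,0.5,-5],[0,0,0,0.5,-11],[0,1,-8,0.5,-17],[0,2,-20,0.5,-23],[0,3,-34,0.5,-27],[0,4,-48,0.5,-27.8],[0,5,-60,0.5,-27.8],[0,6,-70,0.5,-27.8],[0,7,-80,0.5,-27.8],[0,8,-87,0.5,-27.8],[0,8,-90,0.5,-27.8],[0,8,-90,0.5,-27.8]]
  ]
}}

```text
t: 4.15
tool_pos: [0.4816, -0.1563, 0.0544]
tcp_rot: [3.131, 0.211, 0.003]
ft_force: [-1.0, -4.5, 7.1]
width: 0.0081
finger_force: 60.4
```

Run:
```python
from h import *
from bench import arm
go(arm,(.4914,-.1321,.0535),7.6)
for n in("top","side"):
    c=arm.capture(n); np.savez(f"{n}2.npz",**c); cv2.imwrite(f"pics/{n}2.png",c["pixels"][:,:,::-1])
```

```text
shift [ 12.9 -22.7   0.8] turn 0.1 | t 4.15 pos [ 0.4816 -0.1563  0.0544] tool y [ 0.134 -0.991  0.004] z [ 0.002 -0.004 -1.   ] q6 [-0.36  0.15  2.13 -0.    0.85  1.08] F [-1.  -4.5  7.1] w 0.0081
```

View pics/top2.png

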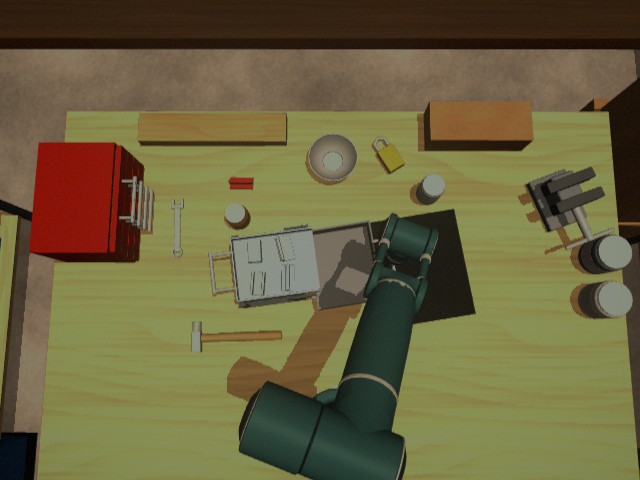

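The bin is now lined up with its far edge under the lip, at about (315,265). I check the lateral offset and the remaining gap.

```bash
python3 - <<'E' 2>/dev/null
from h import *
th=np.radians(7.6); xs=np.array([np.cos(th),np.sin(th)]); ys=np.array([-np.sin(th),np.cos(th)])
S=np.array([.463,.081])
for n in("top","side"):
    c=load(n+"2.npz");W=cloud(c);H=hsv(c);z=W[...,2];s=(W[...,:2]-S)@ys;t=(W[...,:2]-S)@xs
    for nm,m in(("tray wall hi",(z>.13)&(z<.146)&(t>.07)&(t<.11)&(s>0)&(s<.2)),("tray wall lo",(z>.13)&(z<.146)&(t<-.07)&(t>-.11)&(s>0)&(s<.2)),
      ("bin hi",(z>.06)&(z<.078)&(t>.09)&(t<.135)&(s>-.19)&(s<-.03)),("bin lo",(z>.06)&(z<.078)&(t<-.09)&(t>-.135)&(s>-.19)&(s<-.03)),
      ("lip",(z>.095)&(z<.115)&(abs(t)<.07)&(s>-.05)&(s<.02)),("end wall",(z>.128)&(z<.146)&(abs(t)<.07)&(s>.195)&(s<.225)),("bin front",(z>.06)&(z<.078)&(abs(t)<.1)&(s>-.21)&(s<-.165))):
        if m.sum()>15: print(n,nm,m.sum(),"ang",line(W[m],0)[0],"t",np.percentile(t[m],[3,50,97]).round(4),"s",np.percentile(s[m],[3,50,97]).round(4))
E
```

```text
top tray wall hi 141 ang -81.91 t [0.0705 0.0845 0.0877] s [0.0097 0.102  0.1936]
top tray wall lo 130 ang -82.01 t [-0.0907 -0.0882 -0.0723] s [0.0095 0.1041 0.1936]
top bin hi 104 ang -81.3 t [0.0901 0.093  0.0972] s [-0.1842 -0.1259 -0.0413]
top bin lo 68 ang -80.93 t [-0.1346 -0.1323 -0.1288] s [-0.1438 -0.099  -0.0374]
top lip 710 ang 8.09 t [-0.0659 -0.0011  0.0656] s [-0.0191 -0.0003  0.0188]
top end wall 100 ang 8.27 t [-0.0645  0.001   0.0665] s [0.2047 0.207  0.2188]
top bin front 75 ang 12.2 t [0.0101 0.0603 0.0971] s [-0.1906 -0.1868 -0.171 ]
side tray wall hi 277 ang -80.36 t [0.0705 0.0884 0.0917] s [0.0098 0.1249 0.1927]
side tray wall lo 168 ang -82.08 t [-0.086  -0.0838 -0.0712] s [0.0074 0.1127 0.1939]
side bin hi 113 ang -81.48 t [0.0915 0.0976 0.1016] s [-0.186  -0.1299 -0.065 ]
side bin lo 155 ang -79.08 t [-0.1305 -0.1261 -0.0973] s [-0.1894 -0.1183 -0.0361]
side lip 792 ang 7.66 t [-0.0659 -0.001   0.0656] s [-0.0184  0.0003  0.0188]
side end wall 343 ang 8.17 t [-0.0653 -0.0013  0.0658] s [0.2067 0.21   0.2124]
side bin front 384 ang 9.76 t [-0.0945  0.0012  0.0963] s [-0.1944 -0.1872 -0.1807]
```

>>> {"fn": "servo_tool", "kwargs": {
  "targets": [
    [[0,4,-4,0,0.5],[0,9,-9,0,1],[0,13,-14,0,1.3],[0,14,-17,0,1.3],[0,14,-17,0,1.3],[0,14,-17,0,1.3]]
  ]
}}

```text
t: 5.0
tool_pos: [0.493, -0.1375, 0.0544]
tcp_rot: [3.133, 0.176, 0.002]
ft_force: [-3.8, -6.0, 9.1]
width: 0.0077
finger_force: 61.1
```

```bash
cat > binpose.py <<'E'
from h import *
from bench import arm
go(arm,(.4914,-.1321,.0535),8)
th=np.radians(8); xs=np.array([np.cos(th),np.sin(th)]); ys=np.array([-np.sin(th),np.cos(th)])
S=np.array([.463,.081])
for n in("top","side"):
    c=arm.capture(n);W=cloud(c);z=W[...,2];s=(W[...,:2]-S)@ys;t=(W[...,:2]-S)@xs
    for nm,m in(("hi",(z>.062)&(z<.078)&(t>.10)&(t<.135)&(s>-.16)&(s<-.03)),("lo",(z>.062)&(z<.078)&(t<-.10)&(t>-.135)&(s>-.16)&(s<-.03)),("front",(z>.062)&(z<.078)&(abs(t)<.1)&(s>-.185)&(s<-.15))):
        if m.sum()>15: print(n,nm,m.sum(),"ang",line(W[m],0)[0],"t",np.percentile(t[m],[3,50,97]).round(4),"s",np.percentile(s[m],[3,50,97]).round(4))
E
python3 binpose.py 2>/dev/null
```

```text
shift [-1.  -5.6  0.9] turn -1.6 | t 5.0 pos [ 0.493  -0.1375  0.0544] tool y [ 0.112 -0.994  0.004] z [ 0.002 -0.003 -1.   ] q6 [-0.32  0.16  2.12 -0.    0.85  1.14] F [-3.8 -6.   9.1] w 0.0077
top hi 94 ang -80.45 t [0.1044 0.1077 0.1109] s [-0.1561 -0.094  -0.0348]
top lo 66 ang -81.19 t [-0.1196 -0.117  -0.1145] s [-0.1273 -0.0806 -0.0331]
top front 55 ang 7.76 t [0.022  0.0582 0.0972] s [-0.1766 -0.172  -0.1694]
side hi 83 ang -81.12 t [0.1102 0.1126 0.1159] s [-0.1527 -0.1003 -0.0542]
side lo 88 ang -80.83 t [-0.1145 -0.1116 -0.1092] s [-0.1563 -0.0876 -0.0349]
side front 333 ang 8.67 t [-0.0943  0.0008  0.0949] s [-0.1756 -0.1704 -0.1659]
```

>>> {"fn": "servo_tool", "kwargs": {
  "targets": [
    [[40,0,0,0,0],[40,0,0,0,0],[40,0,0,-20,-1],[40,0,0,-75,-1.6],[40,0,0,-135,-1.6],[40,0,-20,-190,-1.6],[40,0,-70,-195,-1.6],[40,0,-125,-195,-1.6],[40,0,-180,-195,-1.6],[40,0,-235,-195,-1.6],[40,0,-290,-195,-1.6],[40,0,-340,-195,-1.6]]
  ]
}}

```text
t: 6.6
tool_pos: [0.4537, 0.2039, 0.2472]
tcp_rot: [-3.134, -0.217, 0.002]
ft_force: [0.7, -0.5, -0.7]
width: 0.0398
finger_force: 0.0
```

```bash
python3 binpose.py 2>/dev/null
python3 - <<'E'
from h import *
from bench import arm
go(arm,(.4254,.3484,.18),8)
E
```

```text
shift [ -8.7 338.  193.6] turn -0.1 | t 6.6 pos [0.4537 0.2039 0.2472] tool y [ 0.138 -0.99  -0.   ] z [-0.001  0.    -1.   ] q6 [ 0.37 -0.07  1.97  0.    1.24  1.8 ] F [ 0.7 -0.5 -0.7] w 0.0398
top hi 96 ang -81.43 t [0.1044 0.1075 0.111 ] s [-0.1554 -0.0953 -0.0349]
top lo 85 ang -81.37 t [-0.1195 -0.1169 -0.1141] s [-0.1566 -0.0963 -0.0344]
top front 135 ang 8.75 t [-0.0956 -0.0072  0.0906] s [-0.1762 -0.1727 -0.1698]
side hi 86 ang -81.26 t [0.1102 0.1124 0.1157] s [-0.1553 -0.1009 -0.0553]
side lo 86 ang -80.75 t [-0.1144 -0.1116 -0.1091] s [-0.1545 -0.0889 -0.0344]
side front 241 ang 8.67 t [-0.0962 -0.0311  0.0956] s [-0.1752 -0.1702 -0.1661]
shift [  -7.3 -144.7   67.5] turn 0.2 | t 6.7 pos [0.4533 0.2061 0.2472] tool y [ 0.142 -0.99  -0.002] z [-0.002  0.002 -1.   ] q6 [ 0.38 -0.07  1.97  0.    1.24  1.8 ] F [-0.3  0.1  0.2] w 0.0397
```

The bin is in place: within 2 mm sideways, 4 mm short in y, and under 1° off. Next I go above the bar and look with the wrist camera.

>>> {"fn": "servo_tool", "kwargs": {
  "targets": [
    [[40,-2,-40,10,0],[40,-4,-90,20,0],[40,-6,-130,30,0],[40,-7,-143,37,0],[40,-7,-143,37,0],[40,-7,-143,37,0]]
  ]
}}

```text
t: 7.45
tool_pos: [0.4286, 0.3413, 0.2108]
tcp_rot: [3.134, 0.215, -0.0]
ft_force: [-0.7, -0.4, 0.9]
width: 0.0401
finger_force: 0.0
```

Run:
```python
from h import *
from bench import arm
c=arm.capture("wrist");np.savez("w3.npz",**c);cv2.imwrite("pics/w3.png",c["pixels"][:,:,::-1])
go(arm,(.4254,.3484,.12),8)
```

```text
shift [-2.4 -7.4 91.1] turn -0.2 | t 7.5 pos [0.4287 0.3414 0.2111] tool y [ 0.136 -0.991  0.   ] z [ 0. -0. -1.] q6 [ 0.63  0.05  1.92 -0.    1.17  2.06] F [-0.1 -0.3 -0.5] w 0.0403
```

View pics/w3.png

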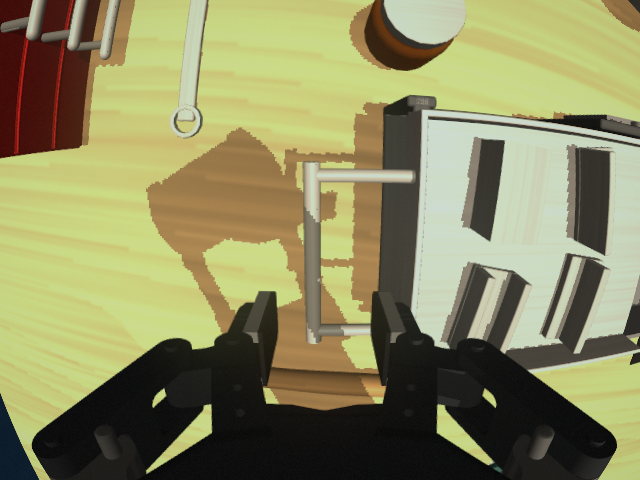

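The wrist view shows the bar running from (312,162) to (314,342), with the tray wall at column 400.

Run:
```python
from h import *
from bench import arm
c=load("w3.npz")
E=fray(c,[(312,163),(314,342),(313,240)],.122);M=(E[0]+E[1])/2
W=fcloud(c);print(E.round(4),M,np.linalg.norm(E[0]-E[1]),line(E[:2],0),"topz",W[200:320:30,313,2].round(4))
go(arm,(M[0],M[1],.12),8)
```

```text
[[0.484  0.3566 0.122 ]
 [0.3677 0.3404 0.122 ]
 [0.4382 0.35   0.122 ]] [0.42581293 0.34849751 0.122     ] 0.11743494798403599 (7.93, 0.4258, 0.3485) topz [0.128  0.128  0.1279 0.1281]
shift [-2.  -7.5 91.1] turn -0.2 | t 7.5 pos [0.4287 0.3414 0.2111] tool y [ 0.136 -0.991  0.   ] z [ 0. -0. -1.] q6 [ 0.63  0.05  1.92 -0.    1.17  2.06] F [-0.1 -0.3 -0.5] w 0.0403
```

>>> {"fn": "servo_tool", "kwargs": {
  "targets": [
    [[40,-2,-7.5,25,0],[40,-2,-7.5,55,0],[40,-2,-7.5,80,0],[40,-2,-7.5,90,0],[40,-2,-7.5,91,0],[40,-2,-7.5,91,0],[0,-2,-7.5,91,0],[0,-2,-7.5,91,0],[0,-2,-7.5,91,0],[0,-2,-7.5,91,0]]
  ]
}}

```text
t: 8.75
tool_pos: [0.426, 0.3483, 0.1209]
tcp_rot: [3.131, 0.217, 0.002]
ft_force: [0.9, -6.7, 5.2]
width: 0.008
finger_force: 58.5
```

Run:
```python
from h import *
from bench import arm
go(arm,(.4258,.3485,.12),8)
th=np.radians(8);ys=np.array([-np.sin(th),np.cos(th)])
# arc: bar rel hinge (270,22) mm, angle a -> shift in tool y(-s), tool z(-up)
for a in np.arange(0,1.01,.05):
    y=270*np.cos(a)-22*np.sin(a);z=270*np.sin(a)+22*np.cos(a); print(round(a,2),round(270-y,1),round(-(z-22),1))
```

```text
shift [-0.2 -0.3  0.9] turn -0.1 | t 8.75 pos [0.426  0.3483 0.1209] tool y [ 0.138 -0.99   0.003] z [ 0.002 -0.003 -1.   ] q6 [ 0.64  0.15  2.   -0.    1.    2.08] F [ 0.9 -6.7  5.2] w 0.008
0.0 0.0 -0.0
0.05 1.4 -13.5
0.1 3.5 -26.8
0.15 6.3 -40.1
0.2 9.8 -53.2
0.25 13.8 -66.1
0.3 18.6 -78.8
0.35 23.9 -91.2
0.4 29.9 -103.4
0.45 36.4 -115.3
0.5 43.6 -126.8
0.55 51.3 -137.9
0.6 59.6 -148.6
0.65 68.4 -158.9
0.7 77.7 -168.8
0.75 87.4 -178.1
0.8 97.7 -187.0
0.85 108.3 -195.4
0.9 119.4 -203.2
0.95 130.8 -210.4
1.0 142.6 -217.1
```

>>> {"fn": "servo_tool", "kwargs": {
  "targets": [
    [[0,0,1.4,-13.5,0],[0,0,3.5,-26.8,0],[0,0,6.3,-40.1,0],[0,0,9.8,-53.2,0],[0,0,13.8,-66.1,0],[0,0,18.6,-78.8,0],[0,0,21.2,-85,0],[0,0,23.9,-91.2,0],[0,0,26.8,-97.3,0],[0,0,29.9,-103.4,0],[0,0,29.9,-103.4,0],[0,0,29.9,-103.4,0]]
  ]
}}

```text
t: 10.25
tool_pos: [0.4298, 0.3201, 0.2233]
tcp_rot: [-3.134, -0.216, -0.002]
ft_force: [5.4, -1.1, -4.9]
width: 0.0076
finger_force: 58.5
```

Run:
```python
from h import *
from bench import arm
go(arm,(.4258,.3485,.12),8)
c=arm.capture("side");a=c["pixels"][180:380,240:420,::-1];cv2.imwrite("pics/s4.png",cv2.resize(a,None,fx=2.5,fy=2.5))
```

```text
shift [ -0.2 -28.7 103.3] turn -0.1 | t 10.25 pos [0.4298 0.3201 0.2233] tool y [ 0.137 -0.991  0.   ] z [ 0.001  0.    -1.   ] q6 [ 0.59  0.02  1.93 -0.    1.19  2.03] F [ 5.4 -1.1 -4.9] w 0.0076
```

View pics/s4.png

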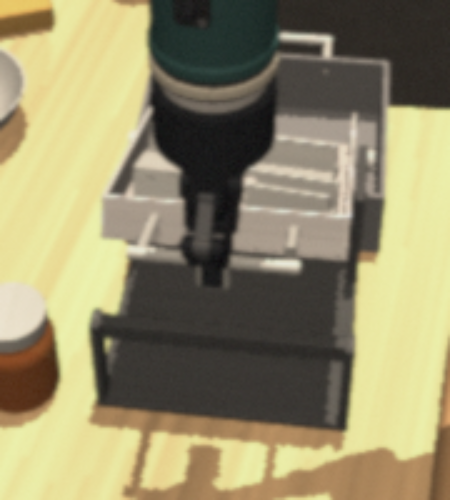

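The tray is lifted to about 0.4 rad. The gripper has the bar at crop (215,265) and the parts are still in the tray. I keep lifting slowly.

>>> {"fn": "servo_tool", "kwargs": {
  "targets": [
    [[0,0,3.2,-6,0],[0,0,6.5,-11.9,0],[0,0,10,-17.7,0],[0,0,13.7,-23.4,0],[0,0,17.5,-29,0],[0,0,21.4,-34.5,0],[0,0,25.5,-39.9,0],[0,0,29.7,-45.2,0],[0,0,34,-50.4,0],[0,0,38.5,-55.5,0],[0,0,43,-60.5,0],[0,0,47.8,-65.4,0]]
  ]
}}

```text
t: 11.8
tool_pos: [0.4363, 0.2742, 0.2896]
tcp_rot: [-3.131, -0.216, -0.003]
ft_force: [4.2, 2.3, -2.3]
width: 0.0077
finger_force: 58.4
```

>>> {"fn": "servo_tool", "kwargs": {
  "targets": [
    [[0,0,4.8,-4.7,0],[0,0,9.7,-9.3,0],[0,0,14.8,-13.8,0],[0,0,20,-18.2,0],[0,0,25.2,-22.5,0],[0,0,30.6,-26.6,0],[0,0,36,-30.6,0],[0,0,41.7,-34.4,0],[0,0,47,-38,0],[0,0,51,-40.4,0],[0,0,51,-40.4,0],[0,0,51,-40.4,0]]
  ]
}}

```text
t: 13.3
tool_pos: [0.4433, 0.2246, 0.3314]
tcp_rot: [-3.128, -0.216, -0.005]
ft_force: [2.4, 5.3, 4.8]
width: 0.0076
finger_force: 59.0
```

Run:
```python
from h import *
from bench import arm
go(arm,(.4258,.3485,.12),8)
c=arm.capture("side");d=arm.capture("top")
a=c["pixels"][120:370,230:430,::-1];b=d["pixels"][180:330,190:450,::-1]
a=cv2.resize(a,(320,400));b=cv2.resize(b,(470,271));o=np.zeros((400,790,3),np.uint8);o[:,:320]=a;o[:271,320:]=b
cv2.imwrite("pics/s5.png",o)
```

```text
shift [  -1.  -123.9  212.1] turn -0.1 | t 13.3 pos [0.4433 0.2246 0.3314] tool y [ 0.138 -0.99  -0.006] z [ 0.003  0.006 -1.   ] q6 [ 0.42 -0.12  1.87  0.    1.39  1.85] F [2.4 5.3 4.8] w 0.0076
```

View pics/s5.png

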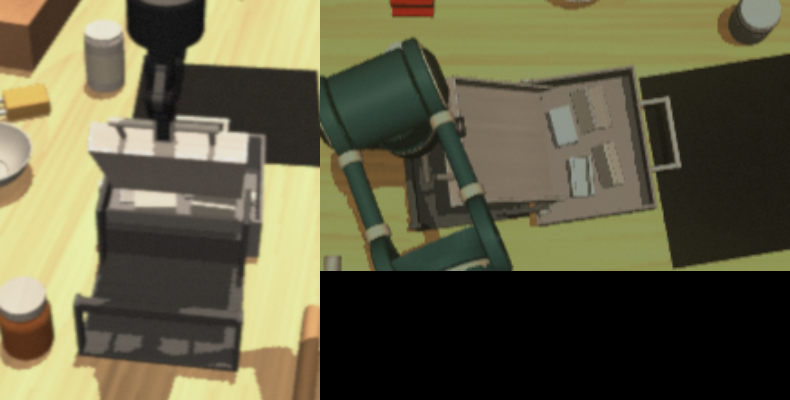

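All four parts look to be in the bin, at crop (562,125), (590,108), (580,175) and (605,165), and the tray floor is bare. I check heights near the lip before lowering.

```bash
python3 - <<'E' 2>/dev/null
from h import *
from bench import arm
th=np.radians(8);xs=np.array([np.cos(th),np.sin(th)]);ys=np.array([-np.sin(th),np.cos(th)]);S=np.array([.463,.081])
c=arm.capture("top");W=cloud(c);z=W[...,2];s=(W[...,:2]-S)@ys;t=(W[...,:2]-S)@xs
for a in np.arange(-.16,.02,.01):
    print(round(a,2),[int(1e3*np.nanmedian(z[(abs(s-a)<.005)&(abs(t-b)<.01)])) if ((abs(s-a)<.005)&(abs(t-b)<.01)).any() else None for b in np.arange(-.08,.081,.02)])
E
```

```text
-0.16 [5, 5, 6, 5, 5, 3, 6, 6, 5]
-0.15 [6, 3, 3, 5, 6, 6, 7, 5, 3]
-0.14 [4, 4, 5, 3, 4, 4, 7, 6, 4]
-0.13 [5, 14, 13, 9, 6, 5, 6, 6, 5]
-0.12 [7, 34, 23, 16, 9, 4, 16, 15, 10]
-0.11 [6, 32, 36, 37, 17, 6, 25, 23, 19]
-0.1 [7, 14, 19, 21, 8, 8, 33, 31, 29]
-0.09 [5, 7, 9, 10, 8, 16, 26, 31, 31]
-0.08 [14, 28, 22, 9, 4, 6, 15, 19, 21]
-0.07 [8, 11, 13, 7, 8, 8, 6, 5, 10]
-0.06 [9, 10, 12, 7, 7, 40, 39, 39, 5]
-0.05 [12, 30, 19, 6, 8, 40, 41, 40, 5]
-0.04 [6, 6, 5, 4, 9, 40, 38, 37, 5]
-0.03 [5, 7, 4, 6, 5, 7, 9, 14, 8]
-0.02 [11, 6, 6, 8, 5, 4, 6, 7, 85]
-0.01 [99, 96, 97, 98, 96, 98, 98, 99, 106]
0.0 [111, 111, 111, 112, 109, 111, 111, 112, 116]
0.01 [126, 124, 123, 124, 123, 125, 122, 124, 132]
```

All parts are below 41 mm inside the bin and clear of the lip. I lower the tray along the same arc.

>>> {"fn": "servo_tool", "kwargs": {
  "targets": [
    [[0,0,-9.3,6,0],[0,0,-20.4,13.8,0],[0,0,-31,22.2,0],[0,0,-41.3,31.1,0],[0,0,-51,40.4,0],[0,0,-60.3,50.3,0],[0,0,-69.1,60.6,0],[0,0,-77.4,71.3,0],[0,0,-85.1,82.4,0],[0,0,-92.3,93.9,0],[0,0,-98.8,105.8,0]]
  ]
}}

```text
t: 14.82
tool_pos: [0.4298, 0.3205, 0.2226]
tcp_rot: [3.134, 0.217, 0.002]
ft_force: [5.3, 2.8, 0.4]
width: 0.0076
finger_force: 61.3
```

>>> {"fn": "servo_tool", "kwargs": {
  "targets": [
    [[0,0,-6,12.2,0],[0,0,-11.3,24.6,0],[0,0,-16.1,37.3,0],[0,0,-20.1,50.2,0],[0,0,-23.6,63.3,0],[0,0,-26.4,76.6,0],[0,0,-27.7,84.6,0],[0,0,-28.8,92.6,0],[0,0,-29.4,98,0],[0,0,-29.9,103.4,0],[0,0,-29.9,103.4,0],[0,0,-29.9,103.4,0]]
  ]
}}

```text
t: 16.32
tool_pos: [0.426, 0.3483, 0.1245]
tcp_rot: [3.13, 0.218, 0.002]
ft_force: [-5.5, -11.2, 30.8]
width: 0.0076
finger_force: 62.1
```

Run:
```python
from h import *
from bench import arm
go(arm,(.4258,.3485,.12),8)
```

```text
shift [-0.2 -0.3  4.5] turn -0.0 | t 16.32 pos [0.426  0.3483 0.1245] tool y [ 0.138 -0.99   0.004] z [ 0.001 -0.004 -1.   ] q6 [ 0.64  0.14  1.99 -0.    1.01  2.08] F [ -5.5 -11.2  30.8] w 0.0076
```

>>> {"fn": "servo_tool", "kwargs": {
  "targets": [
    [[0,0,0,-2,0],[0,0,0,-3,0],[0,0,0,-3,0],[0,0,0,-3,0]]
  ]
}}

```text
t: 16.82
tool_pos: [0.4259, 0.3482, 0.1247]
tcp_rot: [3.131, 0.218, 0.002]
ft_force: [1.0, -5.6, 14.7]
width: 0.0079
finger_force: 60.4
```

```bash
python3 - <<'E' 2>/dev/null
from h import *
from bench import arm
go(arm,(.4258,.3485,.12),8)
th=np.radians(8);xs=np.array([np.cos(th),np.sin(th)]);ys=np.array([-np.sin(th),np.cos(th)]);S=np.array([.463,.081])
for n in("top","side"):
  for nm,c in(("now",arm.capture(n)),("before",load(n+"2.npz"))):
    W=cloud(c);z=W[...,2];s=(W[...,:2]-S)@ys;t=(W[...,:2]-S)@xs
    b=(abs(s-.27)<.006)&(abs(t)<.055)&(z>.1)&(z<.2)
    print(n,nm,"bar z",np.nanpercentile(z[b],[10,50,90]).round(4),"floor",[round(float(np.nanpercentile(z[(abs(s-a)<.01)&(abs(t)<.07)],20)),4) for a in(.0,.05,.1,.15,.19)])
E
```

```text
shift [-0.1 -0.3  4.7] turn -0.0 | t 16.82 pos [0.4259 0.3482 0.1247] tool y [ 0.138 -0.99   0.004] z [ 0.001 -0.003 -1.   ] q6 [ 0.64  0.14  1.99 -0.    1.01  2.08] F [ 1.  -5.6 14.7] w 0.0079
top now bar z [0.122  0.1252 0.1295] floor [0.1038, 0.1034, 0.1031, 0.1035, 0.1042]
top before bar z [0.1221 0.1261 0.1309] floor [0.1035, 0.108, 0.1032, 0.1091, 0.1035]
side now bar z [0.1221 0.1262 0.1285] floor [0.1054, 0.1055, 0.1054, 0.0078, 0.0092]
side before bar z [0.1223 0.1262 0.1285] floor [0.1052, 0.1055, 0.1055, 0.0085, 0.0074]
```

>>> {"fn": "servo_tool", "kwargs": {
  "targets": [
    [[0,0,0,-2,0],[20,0,0,-2,0],[40,0,0,-2,0],[40,0,0,-2,0],[40,0,0,-20,0],[40,0,0,-70,0],[40,0,15,-110,0],[40,0,65,-115,0],[40,0,120,-115,0],[40,0,175,-115,0],[40,0,230,-115,0],[40,0,285,-115,0]]
  ]
}}

```text
t: 18.42
tool_pos: [0.4647, 0.0659, 0.2395]
tcp_rot: [-3.134, -0.217, -0.004]
ft_force: [1.5, 0.5, -0.3]
width: 0.0398
finger_force: 0.0
```

>>> {"fn": "servo_tool", "kwargs": {
  "targets": [
    [[40,0,55,0,0],[40,0,110,0,0],[40,0,165,10,0],[40,0,195,40,0],[40,0,205,70,0],[40,0,205,80,0],[40,0,205,80,0],[40,0,205,80,0]]
  ]
}}

```text
t: 19.42
tool_pos: [0.4935, -0.1352, 0.1595]
tcp_rot: [3.133, 0.218, 0.004]
ft_force: [-0.3, -0.4, 0.3]
width: 0.0399
finger_force: 0.0
```

```bash
python3 - <<'E' 2>/dev/null
from h import *
from bench import arm
c=arm.capture("wrist");np.savez("w6.npz",**c);cv2.imwrite("pics/w6.png",c["pixels"][:,:,::-1])
go(arm,(.493,-.1375,.053),8.7)
E
```

```text
shift [ -1.1   2.  106.5] turn -0.7 | t 19.48 pos [ 0.4936 -0.1353  0.1595] tool y [ 0.138 -0.99   0.001] z [ 0.003 -0.001 -1.   ] q6 [-0.32  0.03  2.04  0.    1.07  1.12] F [-0.2  0.5  0.3] w 0.0401
```

View pics/w6.png

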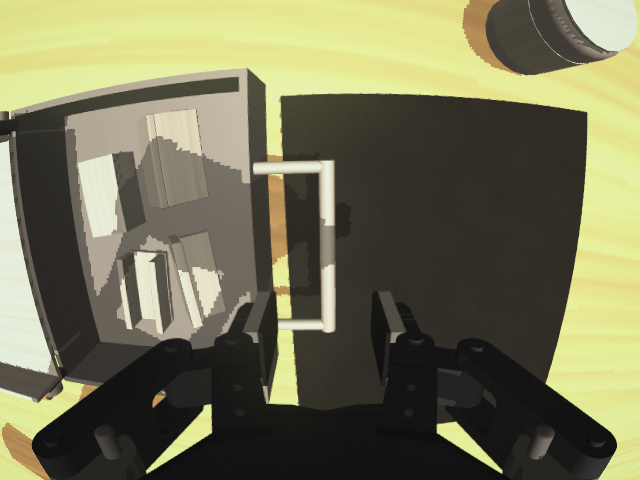

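The wrist view shows all four parts in the bin and the handle running from (327,162) to (329,330). The mat is fully clear of the bin, with its corners at (282,96) and (587,112).

```bash
python3 - <<'E' 2>/dev/null
from h import *
from bench import arm
c=load("w6.npz")
E=fray(c,[(327,161),(329,331)],.055);M=(E[0]+E[1])/2;print(E.round(4),M.round(4),np.linalg.norm(E[0]-E[1]),line(E,0))
print("mat corners",fray(c,[(282,96),(587,112)],0).round(4))
u=np.array([.9866,.1633]);v=np.array([-.1633,.9866]);C=np.array([.4557,-.2486])
print("expected",C+.16*u+.135*v,C+.16*u-.135*v)
go(arm,(M[0],M[1],.053),line(E,0)[0])
E
```

```text
[[ 0.5505 -0.1286  0.055 ]
 [ 0.4341 -0.1465  0.055 ]] [ 0.4923 -0.1375  0.055 ] 0.11783397108727732 (8.77, 0.4923, -0.1375)
mat corners [[ 0.5928 -0.0887  0.    ]
 [ 0.6377 -0.3556  0.    ]]
expected [ 0.5915105 -0.089281 ] [ 0.6356015 -0.355663 ]
shift [ -1.8   1.9 106.5] turn -0.8 | t 19.48 pos [ 0.4936 -0.1353  0.1595] tool y [ 0.138 -0.99   0.001] z [ 0.003 -0.001 -1.   ] q6 [-0.32  0.03  2.04  0.    1.07  1.12] F [-0.2  0.5  0.3] w 0.0401
```

>>> {"fn": "servo_tool", "kwargs": {
  "targets": [
    [[40,-1.5,2,35,-0.8],[40,-1.5,2,70,-0.8],[40,-1.5,2,95,-0.8],[40,-1.5,2,104,-0.8],[40,-1.5,2,106,-0.8],[40,-1.5,2,106,-0.8],[0,-1.5,2,106,-0.8],[0,-1.5,2,106,-0.8],[0,-1.5,2,106,-0.8],[0,-1.5,2,106,-0.8]]
  ]
}}

```text
t: 20.72
tool_pos: [0.492, -0.1378, 0.0529]
tcp_rot: [3.132, 0.238, 0.002]
ft_force: [-0.7, 1.9, 5.6]
width: 0.0077
finger_force: 58.5
```

```bash
python3 - <<'E' 2>/dev/null
from h import *
from bench import arm
go(arm,(.4793,-.3869,.0535),9.5)
E
```

```text
shift [-50.1 244.3  -0.6] turn -0.8 | t 20.73 pos [ 0.492  -0.1378  0.0529] tool y [ 0.151 -0.989  0.   ] z [ 0.001 -0.    -1.   ] q6 [-0.32  0.17  2.12  0.    0.85  1.1 ] F [-0.7  1.9  5.6] w 0.0077
```

>>> {"fn": "servo_tool", "kwargs": {
  "targets": [
    [[0,-1,8,-0.5,0],[0,-4,24,-0.5,0],[0,-9,48,-0.5,0],[0,-15,75,-0.5,0],[0,-21,102,-0.5,0],[0,-27,129,-0.5,-0.2],[0,-33,156,-0.5,-0.4],[0,-38,182,-0.5,-0.6],[0,-43,207,-0.5,-0.8],[0,-47,226,-0.5,-0.8],[0,-49,238,-0.5,-0.8],[0,-50,243,-0.5,-0.8]]
  ]
}}

```text
t: 22.22
tool_pos: [0.4785, -0.3834, 0.0526]
tcp_rot: [-3.126, -0.257, 0.001]
ft_force: [0.3, 11.0, 8.2]
width: 0.0077
finger_force: 59.2
```

```bash
cat > fin.py <<'E'
from h import *
from bench import arm
go(arm,(.4793,-.3869,.0535),9.5)
th=np.radians(9.5);xs=np.array([np.cos(th),np.sin(th)]);ys=np.array([-np.sin(th),np.cos(th)]);S=np.array([.4562,-.2488])
for n in("top","side"):
    c=arm.capture(n);W=cloud(c);z=W[...,2];s=(W[...,:2]-S)@ys;t=(W[...,:2]-S)@xs;k=(z>.064)&(z<.076)
    cv2.imwrite(f"pics/{n}9.png",c["pixels"][:,:,::-1])
    for nm,m in(("hi",k&(abs(t-.1125)<.02)&(abs(s)<.07)),("lo",k&(abs(t+.1125)<.02)&(abs(s)<.07)),("back",k&(abs(s-.0925)<.02)&(abs(t)<.09)),("front",k&(abs(s+.0925)<.02)&(abs(t)<.09))):
        if m.sum()>15: print(n,nm,m.sum(),"ang",line(W[m],0)[0],"t",np.median(t[m]).round(4),"s",np.median(s[m]).round(4))
E
python3 fin.py 2>/dev/null
```

```text
shift [ 0.2  3.6 -0.9] turn -0.1 | t 22.23 pos [ 0.4785 -0.3834  0.0526] tool y [ 0.163 -0.987 -0.005] z [-0.001  0.005 -1.   ] q6 [-0.72  0.34  1.9   0.    0.91  0.69] F [ 0.3 11.   8.2] w 0.0077
top hi 93 ang -80.9 t 0.1118 s 0.0052
top lo 50 ang -79.94 t -0.1119 s 0.0237
top back 118 ang 8.86 t -0.0074 s 0.0968
top front 71 ang 7.42 t 0.0395 s -0.0884
side hi 67 ang -80.64 t 0.1169 s 0.0011
side lo 66 ang -80.91 t -0.107 s -0.0071
side back 265 ang 9.22 t 0.0004 s 0.0981
side front 200 ang 9.03 t 0.0022 s -0.0859
```

>>> {"fn": "servo_tool", "kwargs": {
  "targets": [
    [[0,-1,2,0,0],[0,-1,4,0,-0.2],[0,-1,5,0,-0.3],[0,-1,5,0,-0.3],[0,-1,5,0,-0.3],[0,-1,5,0,-0.3]]
  ]
}}

```text
t: 23.08
tool_pos: [0.4782, -0.3876, 0.0525]
tcp_rot: [-3.125, -0.266, 0.001]
ft_force: [-0.7, 10.2, 7.1]
width: 0.0076
finger_force: 59.3
```

>>> {"fn": "servo_tool", "kwargs": {
  "targets": [
    [[20,0,0,0,0],[40,0,0,0,0],[40,0,0,0,0],[40,0,0,-15,0],[40,0,0,-60,0],[40,0,0,-110,0],[40,0,50,-160,0],[40,0,110,-180,0],[40,0,170,-180,0],[40,0,200,-180,0],[40,0,200,-180,0],[40,0,200,-180,0]]
  ]
}}

```text
t: 24.58
tool_pos: [0.5122, -0.5874, 0.2325]
tcp_rot: [-3.129, -0.268, 0.0]
ft_force: [-0.1, -0.5, 0.3]
width: 0.0401
finger_force: 0.0
```

```bash
python3 fin.py 2>/dev/null
```

```text
shift [   1.6 -203.   179.2] turn 0.3 | t 24.57 pos [ 0.5122 -0.5874  0.2325] tool y [ 0.17  -0.985 -0.001] z [-0.     0.001 -1.   ] q6 [-0.89  0.47  1.36  0.    1.31  0.51] F [-0.1 -0.5  0.3] w 0.0401
top hi 94 ang -80.99 t 0.1111 s 0.0008
top lo 67 ang -80.97 t -0.1137 s -0.0171
top back 115 ang 9.13 t -0.0031 s 0.0932
top front 137 ang 8.64 t -0.0014 s -0.092
side hi 65 ang -80.68 t 0.1164 s 0.0029
side lo 67 ang -81.78 t -0.1075 s 0.0096
side back 241 ang 9.0 t -0.0018 s 0.0949
side front 201 ang 9.21 t 0.0024 s -0.09
```

View pics/top9.png

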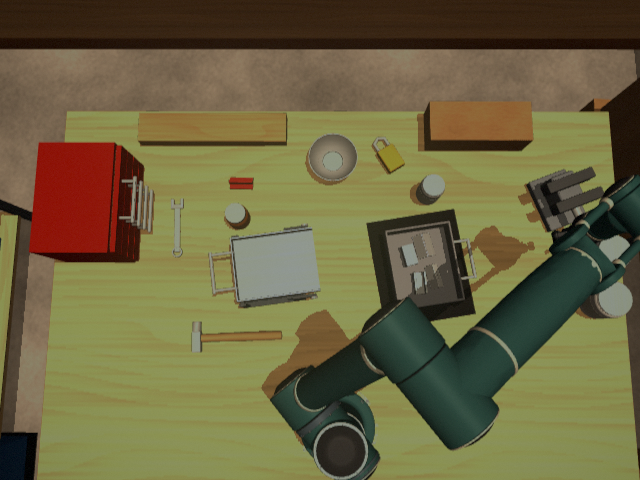

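The bin stands centred on the mat at (425,265), within about 2 mm and 1°. The parts are inside it, the tray at (275,265) is flat and empty, and the bystanders are where they were. I hand it in.

```bash
python3 -c "
from bench import arm
print(arm.job_done())"
```

```text
the job is handed in; nothing more can be done
None
```

The job is handed in at about 25 s of robot time: all four steel parts are in the bin, the tray is back down flat, and the bin stands on the mat within about 2 mm of the centre and 1° of square (no verdict was returned).

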